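# Flask onto the stirrer

## Task

Take the larger of the two empty conical flasks from the bench and set it gently, standing upright, on the middle of the stirrer's flat metal plate, then let go of it. Keep it upright on the way, do not drop it, and leave the smaller flask and the beaker standing where they are.

Things in the scene. Friction and masses are not known exactly. Their poses are not given: they have to be found in the camera images.
- large_flask: The larger conical (Erlenmeyer) flask, clear glass, empty and open, 140 g more or less, 145 mm tall, loose, standing upright on the bench. Base 85 mm across (widest from 6 to 14 mm up), then a cone that narrows to 36 mm across at 98 mm up; a straight neck 36 mm across from 98 to 138 mm up, the place to grip it; then a rim 42 mm across from 140 to 145 mm. Walls 3 mm. A small white marking patch sits on one side of the cone. Origin: centre of its underside; z up its axis.
- small_flask: The smaller conical flask, a bystander: the same clear glass and shape, with the same sort of white patch, but only 102 mm tall, 64 mm across the base, neck 26 mm across, rim 32 mm. Loose, upright on the bench. Origin: centre of its underside; z up.
- beaker: A clear glass beaker, a bystander: a straight open cylinder 90 mm tall, 70 mm across, rim 75 mm, white patch on its side. Loose, upright on the bench. Origin: centre of its underside; z up.
- stirrer: The magnetic stirrer, fixed to the bench: a blue housing 170 mm wide with a flat square foil-edged metal plate on top, 162 by 162 mm, level, its upper face 105 mm above the bench; nothing stands on it. The origin lies at bench height straight below the centre of the plate; z up. On its -x side, lower than the plate, a sloping cream panel with two knobs reaches 180 mm out from the origin; its -x side faces roughly towards the robot.
Things that resemble listed ones, but are neither listed nor needed, are in the scene too. What is shaped like the large_flask but blue, brown or purple is not meant.

How it is judged:
By the outcome, as a careful person would: the job done as asked, in the order asked, and still so for the second after the job is handed in, with the robot touching nothing.
It also fails if it takes over 38 s, if anything falls off the work surface, if the arm or the gripper's body presses on something with over 40 N, if the wrist force passes 120 N, or if a joint passes its speed limit or range.

## Robot

A 6-joint arm with a two-finger parallel gripper is mounted at the origin on the work surface. World frame = base frame: x ahead of the robot, y to its left, z up, the work surface at z = 0. Lengths are in m, angles in rad, forces in N, time in s.
With the tool pointing down it reaches from about 0.375 to 0.975 m from the base axis. Payload 3.8 kg.
Tool frame: the origin (TCP) lies at the very end of the fingers, on their centre line; the grasp point (between the pads) lies 19 mm behind it (robot.pinch_z is the distance from the TCP to the grasp point, in m); y points along the fingers, z is the direction in which the jaws open and shut, and the axes are right-handed (so a half turn about y gives the same grasp; the last joint's range is limited). The gripper opens to 88 mm and grips with 3 to 60 N. Pads are 18 mm wide; open, the fingers measure 123 mm over their backs; the gripper's body (75 mm by 187 mm) begins 45 mm behind the grasp point.
Start: joints at [1.147, 0.264, 1.604, -0, 1.274, -0.037], TCP at [0.255, 0.625, 0.239] pointing down, gripper open.
Joint ranges: [-2.63, 2.63], [-0.94, 2.18], [0.31, 2.57], [-1.31, 4.45], [0, 2.66], [-2.55, 2.55]. Speed limits (rad/s): [2.57, 2.57, 3.14, 3.14, 3.14, 3.14].

## Interface

Orientations are given as a unit quaternion [x, y, z, w].
In Python, from bench import robot, imaging gives the robot as it stands. The module is installed in compiled form; this text tells all that it offers.
- The arm moves only by the tool move_arm, never from a script. Its argument "plan" is one flat list of numbers, 7 for each row, row after row: the shift along the tool's x, y, z scaled (see below), then the turn, a rotation vector about the tool's x, y, z scaled (see below), then the opening, from 0 (shut) to 1 (fully open). A call has 1 to 12 rows; each row shifts and turns the pose as measured when the row begins, along the tool's axes as they then stand; what a row does not reach is not made up. The controller multiplies each number of a shift by 0.06 m and each number of a turn by 0.1 rad. A row lasts 1/8 s, in which the tool goes at most 62.5 mm and 10.7 degrees, less where a joint would pass 70% of its speed; a pose out of reach is approached as far as the arm can. A call with a number of a shift or a turn outside -1 to 1 is refused whole. A call with a gripper value outside its range is refused whole. The fingers move at their own pace and stop on an object; "grip_force" is the grip in N (left out, the last holds). Time passes only in rows, so rows that do not move let the fingers close. It gives the time, the measured TCP pose, the force and the opening at its end, in the units of the state.
- robot.observe(): the state, without advancing time (a new reading comes with each control period).
- imaging.read_camera(name): name is "side" or "top" or "wrist"; returns a dict with "frame" (384x512x3 uint8, blue, green, red), "camera_matrix" (3x3 intrinsics, pixels), "R" (3x3) and "t" (3): a world point X has camera coordinates R X + t. Camera axes: x right, y down, z forward; pixel columns grow to the right and rows downward; lengths in m; the calibration is good to about 2 mm. A picture is of the moment at which its call begins. There is no depth.
- robot.finish_job(): hands the job in, once; it reports no verdict.
Trained networks look in a picture, given as the dict that the camera call returned (one of the last four; its "shot" number tells which), for a name from the list of things; names that differ only in an ending like _2 or _b are one class to them, and where a whole thing is asked for, a point or a joint stands for the part that bears it (a point fixed in the world has none). Each returns a list of dicts, best first, with "confidence" (0 to 1); they miss things now and then, are a little off and sometimes report something else, mostly with a low value. They report only what shows in the picture. A call takes as long as a camera call. They do not tell look-alikes from the thing itself.
- imaging.outline_of(query, picture): "mask" (384x512 bool, what is visible of it) and "box" ([centre column, centre row, width, height] in pixels, round what is visible of it).
- imaging.tip_of(query, picture): "point" ([column, row] in pixels: a listed point, or the origin of a listed thing).
The state is a dict: "time_s": time; "joint_pos": joint angles; "dq": joint speeds; "joint_efforts": joint torques, N m; "position": TCP position; "tool_rot": TCP orientation; "force": force on the tool from outside, world axes, zero at the start; "ft_torque": the same for the moment, N m; "opening": opening from 0.0 (shut) to 1.0 (fully open).
Only numpy, scipy, OpenCV 4.12 (cv2) and the standard library are available. Lean on these libraries where they do the work, as an engineer would, in place of code of your own. Each camera call takes 0.05 s, during which the arm holds its last target. There are 200 camera calls.

## Working session

There is one attempt and no reset: what is moved stays moved. The work goes in short steps, Python scripts to look and compute and a tool call to move; the robot and the scene stay as the last step left them, time stands still between calls to the robot, and variables do not carry over. Pictures are saved under pics/ and viewed, about 8 in all and at most 12, crops included, and the job is handed in when it is done.

Besides the shell and the picture viewer there is one more tool, called after "Request:" as name(argument=value, ...), one argument or row to a line, values as JSON. move_arm: Moves the arm, as the interface text tells. Its arguments: {"type":"object","properties":{"plan":{"type":"array"},"grip_force":{"type":"number"}},"required":["plan"]}

```bash
mkdir -p pics
cat > h.py <<'E'
import numpy as np, cv2
from bench import robot, imaging
def shot(n,save=None):
    p=imaging.read_camera(n)
    if save: cv2.imwrite('pics/'+save,p['frame'])
    return p
def ray(p,uv):
    K=p['camera_matrix'];R=np.array(p['R']);t=np.array(p['t'])
    d=R.T@np.linalg.inv(K)@np.array([uv[0],uv[1],1.]);return -R.T@t,d/np.linalg.norm(d)
def onz(p,uv,z):
    c,d=ray(p,uv);return c+d*(z-c[2])/d[2]
def proj(p,X):
    q=p['camera_matrix']@(np.array(p['R'])@np.array(X)+p['t']);return q[:2]/q[2]
E
python3 - <<'E'
from h import *
np.set_printoptions(precision=3,suppress=True)
P={n:shot(n) for n in('side','top')}
cv2.imwrite('pics/a.png',np.vstack([cv2.resize(P[n]['frame'],(400,300)) for n in P]))
for n in P:
    cv2.imwrite(f'pics/{n}.png',cv2.resize(P[n]['frame'],(768,576)))
    print(n,onz(P[n],(256,192),0),ray(P[n],(256,192)))
    for q in('large_flask','small_flask','beaker','stirrer'):
        for o in imaging.outline_of(q,P[n]): print(n,q,round(o['confidence'],2),np.array(o['box']))
        for o in imaging.tip_of(q,P[n]): print('   tip',round(o['confidence'],2),np.array(o['point']),onz(P[n],o['point'],0))
print(robot.observe())
E
```

```text
side [0.534 0.09  0.   ] (array([ 0.313, -0.643,  0.827]), array([ 0.195,  0.651, -0.734]))
side large_flask 0.93 [224.6 137.3  25.   46.2]
side large_flask 0.84 [258.8 109.1  23.7  47.5]
side large_flask 0.68 [187.4 167.1  22.8  55.7]
   tip 0.95 [212.  123.7] [0.483 0.432 0.   ]
   tip 0.9 [224.  153.9] [0.485 0.273 0.   ]
   tip 0.79 [260.2 126. ] [0.633 0.372 0.   ]
   tip 0.56 [189.  182.7] [0.359 0.182 0.   ]
side small_flask 0.93 [272.4 154.   18.   33.6]
   tip 0.78 [272.3 165.8] [0.611 0.178 0.   ]
side beaker 0.75 [228.  200.2  26.6  44.9]
   tip 0.93 [228.8 211.3] [0.443 0.044 0.   ]
side stirrer 0.8 [286.9 268.5 129.9  95.6]
   tip 0.86 [295.  272.4] [ 0.547 -0.186  0.   ]
top [0.51  0.062 0.   ] (array([0.319, 0.055, 1.102]), array([ 0.171,  0.006, -0.985]))
top large_flask 0.97 [147.4 147.2  42.6  36.4]
top large_flask 0.93 [179.6 202.6  32.9  27. ]
top large_flask 0.76 [212.7 248.4  33.   34.5]
top large_flask 0.75 [127.5 196.9  39.7  31.5]
   tip 0.93 [136.  197.4] [0.494 0.407 0.   ]
   tip 0.77 [210.3 245.3] [0.358 0.19  0.   ]
   tip 0.7 [149.  152.2] [0.629 0.377 0.   ]
   tip 0.66 [182.1 204.1] [0.475 0.274 0.   ]
top small_flask 0.61 [213.6 157.8  23.5  26.3]
   tip 0.55 [213.2 160.1] [0.605 0.187 0.   ]
top beaker 0.71 [261.5 212.2  28.6  29.7]
   tip 0.61 [260.1 213.6] [0.448 0.05  0.   ]
top stirrer 0.9 [347.5 190.6  79.  109. ]
   tip 0.62 [342.6 178.5] [ 0.55  -0.189  0.   ]
{'time_s': 0.9, 'joint_pos': array([ 1.147,  0.264,  1.604,  0.   ,  1.274, -0.037]), 'dq': array([-0.001,  0.002, -0.   ,  0.001,  0.   ,  0.   ]), 'joint_efforts': array([ -0.001, -50.204, -35.727,   0.073,   0.018,   0.   ]), 'position': array([0.255, 0.625, 0.239]), 'tool_rot': array([-0.694,  0.136, -0.136,  0.694]), 'force': array([ 0.56 ,  0.276, -0.732]), 'ft_torque': array([-0.003,  0.024, -0.002]), 'opening': 0.9996473829261244}
```

View pics/top.png

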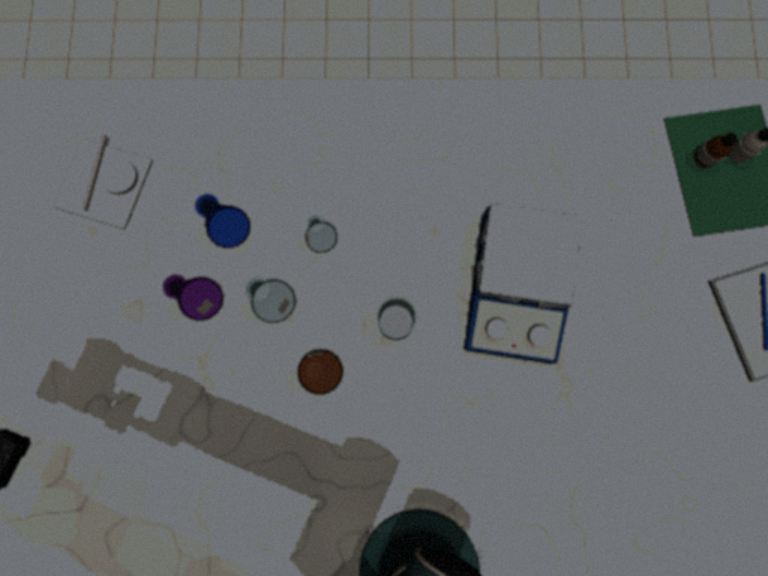

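View pics/side.png

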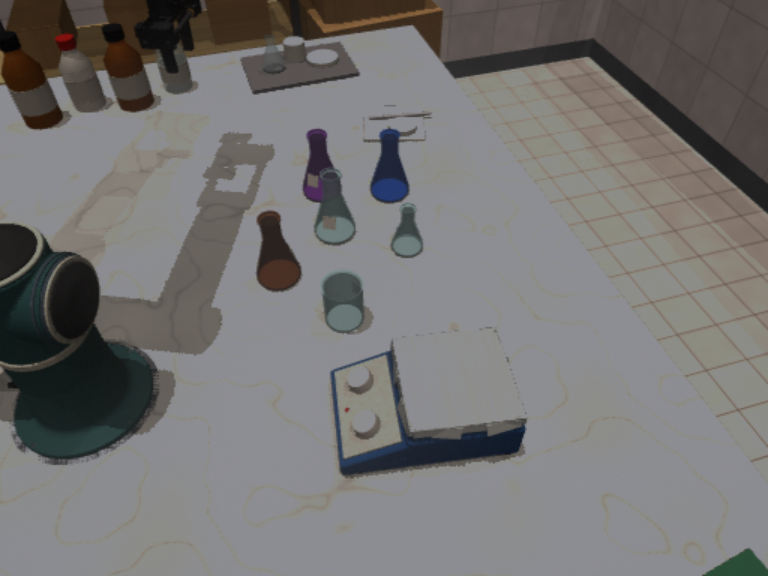

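The clear large flask's base is at about (182,201) in the top image and (224,154) in the side image. Its purple, blue and brown look-alikes stand around it, the small flask is at (213,158), and the stirrer is on the right.

```bash
cat >> h.py <<'E'
from scipy.spatial.transform import Rotation as Ro
np.set_printoptions(precision=4,suppress=True)
def rel(target,s=None,Rt=None):
    s=s or robot.observe();R=Ro.from_quat(s['tool_rot'])
    v=R.inv().apply(np.array(target)-s['position'])/0.06
    w=(R.inv()*(Rt or R)).as_rotvec()/0.1
    print('pos',s['position'],'units shift',v,'turn',w,'t',s['time_s'],'open',s['opening'],'F',s['force']);return v,w
def tri(a,ua,b,ub):
    A=np.zeros((3,3));y=np.zeros(3)
    for p,u in((a,ua),(b,ub)):
        c,d=ray(p,u);M=np.eye(3)-np.outer(d,d);A+=M;y+=M@c
    return np.linalg.solve(A,y)
E
python3 - <<'E'
from h import *
s=robot.observe();print(Ro.from_quat(s['tool_rot']).as_matrix())
rel([.478,.273,.24])
a=shot('side');b=shot('top')
for c in [(394,338),(494,329),(525,413),(405,436)]: print(onz(a,np.array(c)/1.5,.105))
print('rim',tri(a,np.array((331,174))/1.5,b,np.array((257,286))/1.5),'base',onz(a,np.array((335,229))/1.5,.005),onz(b,np.array((273,301))/1.5,.010))
# top crop of both
A=cv2.resize(a['frame'][215:320,210:360],(750,525),interpolation=3)
B=cv2.resize(b['frame'][125:250,300:400],(480,600),interpolation=3)
A=cv2.convertScaleAbs(A,alpha=1.5);B=cv2.convertScaleAbs(B,alpha=1.5)
cv2.imwrite('pics/B.png',B)
for q in (a,b):
    o=imaging.outline_of('stirrer',q)[0]; print(o['box'])
E
```

```text
[[ 0.9261  0.      0.3772]
 [-0.3772  0.0001  0.9261]
 [-0.     -1.      0.0001]]
pos [0.2546 0.6252 0.2387] units shift [ 5.6618 -0.0212 -4.0312] turn [0. 0. 0.] t 0.9 open 0.9996473829261244 F [ 0.5599  0.2758 -0.7321]
[ 0.49   -0.1065  0.105 ]
[ 0.6423 -0.1343  0.105 ]
[ 0.6226 -0.2826  0.105 ]
[ 0.4542 -0.2689  0.105 ]
rim [0.4868 0.2739 0.1428] base [0.4838 0.2737 0.005 ] [0.4834 0.2726 0.01  ]
[283.8, 265.9, 134.8, 99.1]
[348.8, 189.0, 80.6, 110.6]
```

View pics/B.png

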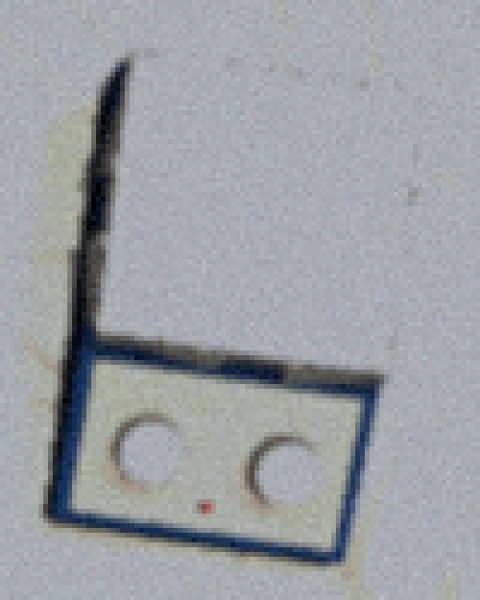

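The top crop shows the plate with corners at about (130,55), (97,342), (383,378) and (422,85). I'll go above the flask and check with the wrist camera.

Request:
move_arm(
  plan=[0.72,0,-0.5,0,0,0,1,0.72,0,-0.5,0,0,0,1,0.72,0,-0.5,0,0,0,1,0.72,0,-0.5,0,0,0,1,0.72,0,-0.5,0,0,0,1,0.72,0,-0.5,0,0,0,1,0.72,0,-0.5,0,0,0,1,0.72,0,-0.5,0,0,0,1,0,0,0,0,0,0,1],
  grip_force=15,
)

```text
time_s: 2.22
position: [0.4916, 0.2637, 0.2397]
tool_rot: [-0.693, 0.133, -0.136, 0.695]
force: [-0.1, 0.8, 0.3]
opening: 1.002
```

Run:
```python
from h import *
s=robot.observe();rel([.485,.2735,.24]);print(s['joint_pos'],Ro.from_quat(s['tool_rot']).as_matrix())
a=shot('side');b=shot('top');w=shot('wrist')
cs=[onz(b,np.array(c)/4.8+(300,125)-.4,.105) for c in [(130,55),(97,342),(383,378),(422,85)]];print(np.array(cs))
f=w['frame'].copy()
for x,y in [(.485,.2735)]:
  for z,r in ((.145,.021),(0.01,.0425)):
    pts=np.array([proj(w,(x+r*np.cos(t),y+r*np.sin(t),z)) for t in np.linspace(0,6.28,60)])
    cv2.polylines(f,[pts.astype(int)],True,(0,0,255),1)
cv2.imwrite('pics/w1.png',cv2.resize(f,(768,576)))
print(ray(w,(256,192)))
```

```text
pos [0.4916 0.2637 0.2397] units shift [-0.1623 -0.0055  0.1105] turn [0. 0. 0.] t 2.225 open 1.0022948916668522 F [-0.1038  0.7756  0.2918]
[ 0.4473  0.0387  1.8596  0.0007  1.238  -0.7399] [[ 0.9273  0.0045  0.3744]
 [-0.3744  0.0029  0.9273]
 [ 0.0031 -1.      0.0044]]
[[ 0.6441 -0.1276  0.105 ]
 [ 0.482  -0.1047  0.105 ]
 [ 0.4624 -0.2585  0.105 ]
 [ 0.6267 -0.2892  0.105 ]]
(array([0.4231, 0.2925, 0.3855]), array([ 0.263 , -0.1169, -0.9577]))
```

View pics/w1.png

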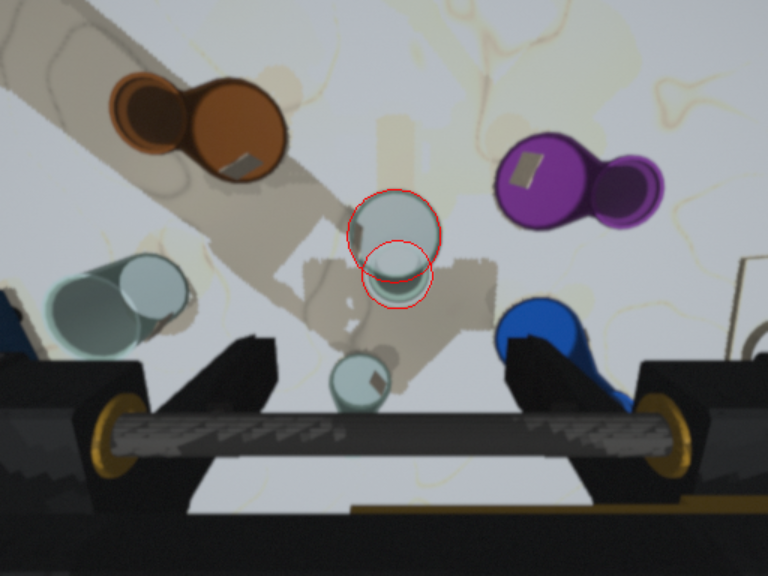

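The predicted rim and base circles lie on the clear flask, with its base at about (395,235). The fingers straddle it, so I'll centre and descend.

Request:
move_arm(
  plan=[-0.16,0,0.11,-0.05,0,0.03,1,0,0,0,0,0,0,1,0,0.5,0,0,0,0,1,0,0.5,0,0,0,0,1,0,0.5,0,0,0,0,1,0,0.4,0,0,0,0,1,0,0.3,0,0,0,0,1,0,0,0,0,0,0,1],
)

```text
time_s: 3.38
position: [0.4787, 0.2866, 0.1051]
tool_rot: [-0.695, 0.128, -0.128, 0.696]
force: [-0.1, -0.4, 0.4]
opening: 1.002
```

Run:
```python
from h import *
s=robot.observe();rel([.485,.2735,.101]);print(s['joint_pos'],Ro.from_quat(s['tool_rot']).as_matrix())
```

```text
pos [0.4787 0.2866 0.1051] units shift [ 0.1766  0.0678 -0.1666] turn [0. 0. 0.] t 3.375 open 1.0017156822174123 F [-0.0786 -0.392   0.3839]
[ 0.4938  0.1646  1.9863  0.0022  0.9889 -0.7139] [[ 0.9344  0.0007  0.3563]
 [-0.3563  0.0025  0.9344]
 [-0.0002 -1.      0.0026]]
```

Request:
move_arm(
  plan=[0.17,0.06,-0.16,0,0,0,1,0,0,0,0,0,0,1],
)

```text
time_s: 3.62
position: [0.4863, 0.2741, 0.103]
tool_rot: [-0.694, 0.127, -0.129, 0.697]
force: [0.1, -0.2, -0.3]
opening: 1.001
```

Run:
```python
from h import *
s=robot.observe();rel([.485,.2735,.101]);w=shot('wrist')
cv2.imwrite('pics/w2.png',cv2.resize(w['frame'],(768,576)))
```

```text
pos [0.4863 0.2741 0.103 ] units shift [-0.016   0.0334 -0.0176] turn [0. 0. 0.] t 3.625 open 1.000799244706874 F [ 0.0986 -0.2227 -0.3388]
```

View pics/w2.png

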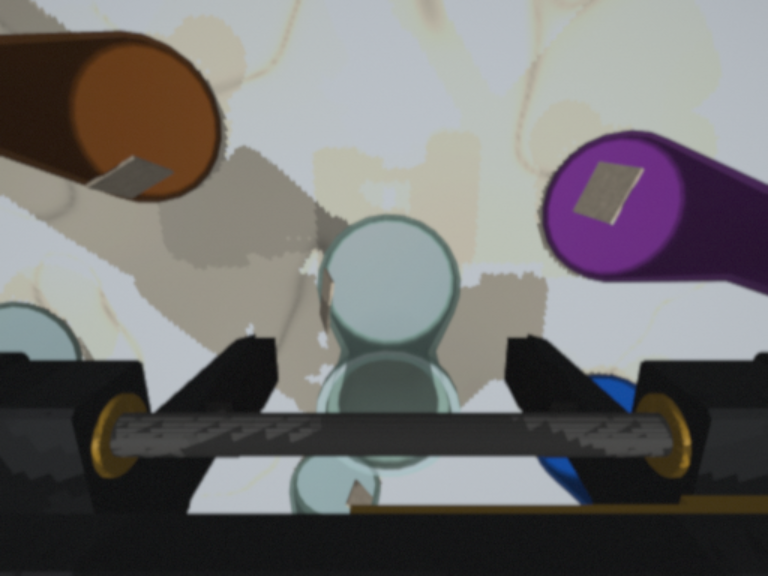

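The rim is centred at about (388,410), between the fingers at 277 and 505. Now I'll close.

Request:
move_arm(
  plan=[0,0,0,0,0,0,0.6,0,0,0,0,0,0,0.5,0,0,0,0,0,0,0.3,0,0,0,0,0,0,0.3,0,0,0,0,0,0,0.3,0,0,0,0,0,0,0.3],
  grip_force=20,
)

```text
time_s: 4.42
position: [0.4875, 0.2749, 0.1051]
tool_rot: [-0.693, 0.126, -0.13, 0.698]
force: [0.1, -1.4, 0.7]
opening: 0.443
```

Request:
move_arm(
  plan=[0,0,0,0,0,0,0.3,0,0,0,0,0,0,0.3],
)

```text
time_s: 4.68
position: [0.4875, 0.2749, 0.1051]
tool_rot: [-0.693, 0.126, -0.13, 0.698]
force: [-0.2, 0.4, 0.2]
opening: 0.447
```

Request:
move_arm(
  plan=[0,-0.2,0,0,0,0,0.3,0,-0.3,0,0,0,0,0.3,0,-0.3,0,0,0,0,0.3,0,-0.3,0,0,0,0,0.3,0,0,0,0,0,0,0.3],
)

```text
time_s: 5.3
position: [0.4877, 0.2749, 0.1772]
tool_rot: [-0.693, 0.125, -0.13, 0.698]
force: [0.9, 0.4, -1.3]
opening: 0.443
```

Run:
```python
from h import *
s=robot.observe();rel([.485,.2735,.3]);w=shot('wrist');a=shot('side')
cv2.imwrite('pics/w3.png',np.hstack([cv2.resize(w['frame'],(400,300)),cv2.resize(a['frame'][60:210,130:330],(400,300))]))
```

```text
pos [0.4877 0.2749 0.1772] units shift [-0.0219 -2.0469 -0.019 ] turn [0. 0. 0.] t 5.3 open 0.44267001768700853 F [ 0.9309  0.383  -1.3343]
```

View pics/w3.png

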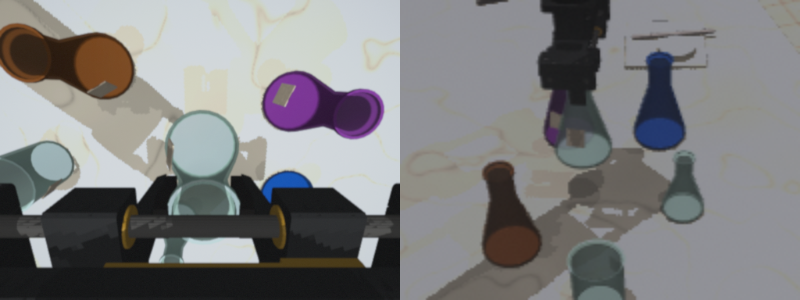

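The flask is held upright and clear of the bench, and the bystanders are undisturbed. I'll lift further and then transport.

Request:
move_arm(
  plan=[0,-0.4,0,0,0,0,0.3,0,-0.5,0,0,0,0,0.3,0,-0.5,0,0,0,0,0.3,0,-0.4,0,0,0,0,0.3,0,-0.2,0,0,0,0,0.3,0.1,0,-0.2,0,0,0,0.3,0.22,0,-0.4,0,0,0,0.3,0.24,0,-0.43,0,0,0,0.3,0.24,0,-0.43,0,0,0,0.3,0.24,0,-0.43,0,0,0,0.3,0.24,0,-0.43,0,0,0,0.3,0.24,0,-0.43,0,0,0,0.3],
)

```text
time_s: 6.9
position: [0.5038, 0.0752, 0.279]
tool_rot: [0.7, -0.135, 0.119, -0.691]
force: [0.2, 1.1, -1.7]
opening: 0.446
```

Run:
```python
from h import *
s=robot.observe();rel([.553,-.196,.3],Rt=Ro.from_quat([-0.693,0.127,-0.127,0.697]));print(s['joint_pos'],Ro.from_quat(s['tool_rot']).as_matrix())
```

```text
pos [0.5038 0.0752 0.279 ] units shift [ 2.3549 -0.3323 -3.9464] turn [ 0.2196  0.0085 -0.1885] t 6.9 open 0.4460360873065016 F [ 0.1791  1.1251 -1.686 ]
[ 0.1032 -0.059   1.8841 -0.0059  1.3417 -1.1056] [[ 0.9355 -0.0244  0.3526]
 [-0.3529 -0.0083  0.9356]
 [-0.0199 -0.9997 -0.0164]]
```

Request:
move_arm(
  plan=[0.26,-0.04,-0.43,0.07,0,-0.06,0.3,0.26,-0.04,-0.43,0.07,0,-0.06,0.3,0.26,-0.04,-0.43,0.06,0,-0.06,0.3,0.26,-0.04,-0.43,0.05,0,0,0.3,0.26,-0.04,-0.43,0.02,0,0,0.3,0.26,-0.04,-0.43,0.02,0,0,0.3,0.26,-0.03,-0.43,0.02,0,0,0.3,0.22,-0.02,-0.38,0.02,0,0,0.3,0.13,0,-0.22,0,0,0,0.3,0,0,0,0,0,0,0.3],
)

```text
time_s: 8.15
position: [0.5369, -0.1892, 0.2748]
tool_rot: [-0.69, 0.139, -0.119, 0.7]
force: [-0.2, -0.2, -1.4]
opening: 0.445
```

Run:
```python
from h import *
s=robot.observe();rel([.553,-.196,.23],Rt=Ro.from_quat([-0.693,0.127,-0.127,0.697]));print(s['joint_pos'])
a=shot('side');b=shot('top');p=s['position']
for c in(a,b):
    f=c['frame']
    for X,z,r,col in((p,p[2]-.105+.01,.0425,(0,0,255)),((.553,-.196),.105,.005,(0,160,0))):
        pts=np.array([proj(c,(X[0]+r*np.cos(t),X[1]+r*np.sin(t),z)) for t in np.linspace(0,6.28,60)])
        cv2.polylines(f,[pts.astype(int)],True,col,1)
cv2.imwrite('pics/d.png',np.hstack([cv2.resize(a['frame'][150:340,200:390],(400,400)),cv2.resize(b['frame'][90:280,260:450],(400,400))]))
```

```text
pos [ 0.5369 -0.1892  0.2748] units shift [ 0.3144  0.7376 -0.0164] turn [-0.041  -0.0636 -0.2983] t 8.15 open 0.4452978361564636 F [-0.1656 -0.2482 -1.4461]
[-0.3879  0.0637  1.7688  0.0092  1.3402 -1.5932]
```

View pics/d.png

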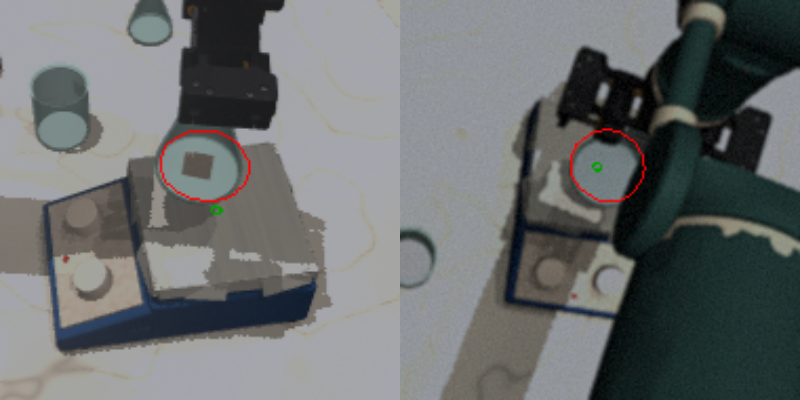

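In both views the flask base sits inside the red circle predicted above the plate, and the green dot marks the plate centre. I'll correct the tilt and offset, then descend partway.

Request:
move_arm(
  plan=[0.16,0,0,0,0,-0.15,0.3,0.15,0.1,-0.02,-0.04,-0.06,-0.15,0.3,0,0.2,0,0,0,0,0.3,0,0.2,0,0,0,0,0.3,0,0.1,0,0,0,0,0.3,0,0,0,0,0,0,0.3],
)

```text
time_s: 9.0
position: [0.5547, -0.1929, 0.2352]
tool_rot: [-0.694, 0.125, -0.126, 0.698]
force: [-0.1, -0.5, -1.0]
opening: 0.447
```

Run:
```python
from h import *
rel([.553,-.196,.212],Rt=Ro.from_quat([-0.693,0.127,-0.127,0.697]))
```

```text
pos [ 0.5547 -0.1929  0.2352] units shift [-0.0082  0.3866 -0.0615] turn [-0.0083  0.0518  0.0062] t 9.0 open 0.44705937630048437 F [-0.0924 -0.5491 -1.0412]
```

Upright again. I'll lower it slowly.

Request:
move_arm(
  plan=[0,0.08,-0.04,0,0,0,0.3,0,0.1,0,0,0,0,0.3,0,0.08,0,0,0,0,0.3,0,0.05,0,0,0,0,0.3,0,0,0,0,0,0,0.3],
)

```text
time_s: 9.62
position: [0.5541, -0.1956, 0.216]
tool_rot: [-0.694, 0.125, -0.126, 0.698]
force: [0.8, 0.7, -1.9]
opening: 0.445
```

Run:
```python
from h import *
s=robot.observe();rel([.553,-.196,.210],Rt=Ro.from_quat([-0.693,0.127,-0.127,0.697]))
```

```text
pos [ 0.5541 -0.1956  0.216 ] units shift [-0.0149  0.1003 -0.0141] turn [-0.0073  0.0479  0.0184] t 9.625 open 0.4446892768737491 F [ 0.8129  0.7489 -1.874 ]
```

Request:
move_arm(
  plan=[0,0.04,0,0,0,0,0.3,0,0.03,0,0,0,0,0.3,0,0,0,0,0,0,0.3],
)

```text
time_s: 10.0
position: [0.5544, -0.1956, 0.212]
tool_rot: [-0.694, 0.124, -0.126, 0.698]
force: [-0.4, 0.3, -1.6]
opening: 0.443
```

Request:
move_arm(
  plan=[0,0.03,0,0,0,0,0.3,0,0,0,0,0,0,0.3],
)

```text
time_s: 10.25
position: [0.5546, -0.1956, 0.2104]
tool_rot: [-0.694, 0.124, -0.127, 0.698]
force: [0.3, 0.0, -1.6]
opening: 0.444
```

Request:
move_arm(
  plan=[0,0.03,0,0,0,0,0.3,0,0,0,0,0,0,0.3],
)

```text
time_s: 10.5
position: [0.5556, -0.1963, 0.2104]
tool_rot: [-0.694, 0.123, -0.128, 0.698]
force: [-0.1, -0.2, -1.2]
opening: 0.448
```

Request:
move_arm(
  plan=[0,0.04,0,0,0,0,0.3,0,0,0,0,0,0,0.3],
)

```text
time_s: 10.75
position: [0.5567, -0.1971, 0.2104]
tool_rot: [-0.695, 0.122, -0.129, 0.697]
force: [0.2, -0.4, -1.8]
opening: 0.443
```

Request:
move_arm(
  plan=[-0.05,0.06,0,0,0,0,0.3,0,0,0,0,0,0,0.3],
)

```text
time_s: 11.0
position: [0.5565, -0.1977, 0.2105]
tool_rot: [-0.696, 0.119, -0.132, 0.696]
force: [-0.0, 0.3, -1.3]
opening: 0.446
```

Run:
```python
from h import *
s=robot.observe();rel([.553,-.196,.210],Rt=Ro.from_quat([-0.693,0.127,-0.127,0.697]));print(s['joint_pos'],s['ft_torque'])
a=shot('side');f=a['frame']
cv2.imwrite('pics/e.png',cv2.convertScaleAbs(cv2.resize(f[150:330,220:400],(600,600),interpolation=2),alpha=1.3))
```

```text
pos [ 0.5565 -0.1977  0.2105] units shift [-0.0642  0.0064  0.0058] turn [0.0153 0.0485 0.1812] t 11.0 open 0.44561826348354205 F [-0.0159  0.3405 -1.3481]
[-0.3861  0.1141  1.8339  0.0049  1.1767 -1.602 ] [ 0.0095  0.084  -0.0063]
```

View pics/e.png

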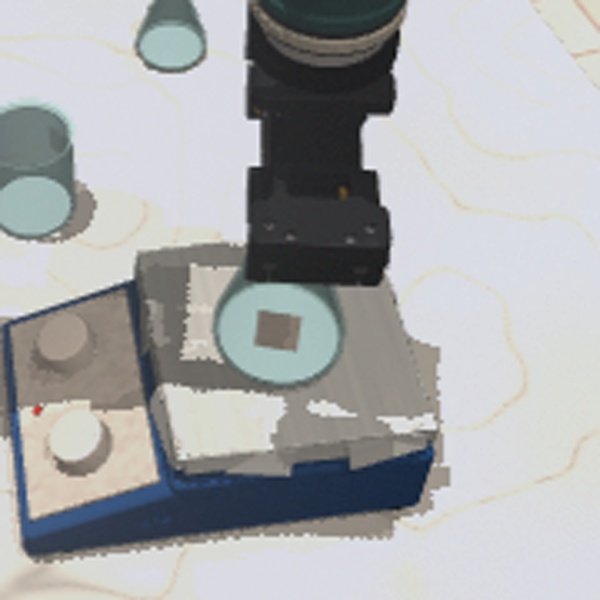

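The flask seems to touch the plate: z has stopped at the expected 0.210 and the tool has begun to tilt. I'll raise it slightly, correct tilt and offset, then re-lower.

Request:
move_arm(
  plan=[-0.03,-0.06,0,0,0,0.09,0.3,-0.03,0,0,0,0.02,0.09,0.3,0,0,0,0,0,0,0.3],
)

```text
time_s: 11.42
position: [0.5512, -0.1956, 0.2115]
tool_rot: [-0.694, 0.128, -0.124, 0.698]
force: [-0.8, 0.3, -1.1]
opening: 0.442
```

Run:
```python
from h import *
s=robot.observe();rel([.553,-.196,.210],Rt=Ro.from_quat([-0.693,0.127,-0.127,0.697]))
a=shot('side')
print(onz(a,(220+280/600*180,150+333/600*180),.105))
for o in imaging.tip_of('large_flask',a)[:4]: print(o['confidence'],o['point'],onz(a,o['point'],.105))
```

```text
pos [ 0.5512 -0.1956  0.2115] units shift [0.0304 0.0243 0.0039] turn [ 0.0162  0.0295 -0.0616] t 11.425 open 0.4423095405927768 F [-0.8431  0.3016 -1.068 ]
[ 0.5554 -0.1967  0.105 ]
0.93 [190.6, 179.1] [0.3594 0.0888 0.105 ]
0.71 [212.1, 124.4] [0.461  0.2923 0.105 ]
0.64 [300.7, 253.9] [ 0.5448 -0.2043  0.105 ]
0.55 [260.0, 125.5] [0.593  0.2456 0.105 ]
```

Request:
move_arm(
  plan=[0.02,0.03,0,0.01,0,-0.05,0.3,0,0,0,0,0,0,0.3],
)

```text
time_s: 11.78
position: [0.5528, -0.1964, 0.2104]
tool_rot: [-0.694, 0.126, -0.126, 0.697]
force: [-0.2, -0.7, -0.7]
opening: 0.448
```

Run:
```python
from h import *
s=robot.observe();rel([.553,-.196,.210],Rt=Ro.from_quat([-0.693,0.127,-0.127,0.697]))
```

```text
pos [ 0.5528 -0.1964  0.2104] units shift [0.0007 0.006  0.0071] turn [0.0097 0.0315 0.0057] t 11.775 open 0.44769089015463703 F [-0.2336 -0.7338 -0.7026]
```

Centred, level and in contact at z = 0.210. I'll release gently at low grip force first.

Request:
move_arm(
  plan=[0,0,0,0,0,0,0.44,0,0,0,0,0,0,0.47,0,0,0,0,0,0,0.5,0,0,0,0,0,0,0.6,0,0,0,0,0,0,0.8,0,0,0,0,0,0,1,0,0,0,0,0,0,1,0,0,0,0,0,0,1],
  grip_force=5,
)

```text
time_s: 12.78
position: [0.5532, -0.1964, 0.2106]
tool_rot: [-0.694, 0.126, -0.127, 0.697]
force: [0.2, 0.4, 0.1]
opening: 0.995
```

Run:
```python
from h import *
s=robot.observe();rel([.553,-.196,.36])
w=shot('wrist');cv2.imwrite('pics/g.png',w['frame'])
```

```text
pos [ 0.5532 -0.1964  0.2106] units shift [-0.0036 -2.4899  0.0175] turn [0. 0. 0.] t 12.775 open 0.9954830247343344 F [0.176  0.3654 0.0738]
```

View pics/g.png

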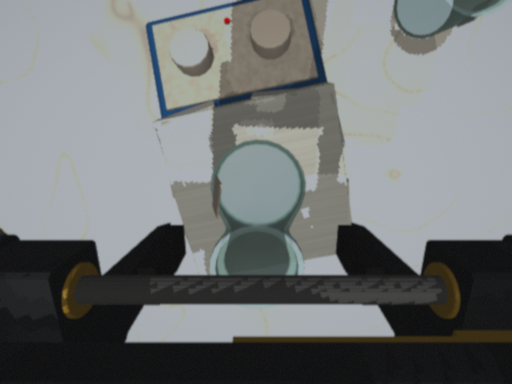

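The flask stands on the plate (base around (259,183)) with the fingers clear on both sides. I'll retreat straight up.

Request:
move_arm(
  plan=[0,-0.2,0,0,0,0,1,0,-0.4,0,0,0,0,1,0,-0.5,0,0,0,0,1,0,-0.5,0,0,0,0,1,0,-0.5,0,0,0,0,1,0,-0.4,0,0,0,0,1,0,0,0,0,0,0,1,0,0,0,0,0,0,1],
)

```text
time_s: 13.82
position: [0.5528, -0.1971, 0.3701]
tool_rot: [-0.694, 0.124, -0.128, 0.697]
force: [-0.2, -0.0, 0.2]
opening: 1.001
```

Run:
```python
from h import *
s=robot.observe();print(s['position'],s['dq'],s['force'])
a=shot('side');w=shot('wrist')
for X,z,r,c in((.5535,-.1965),.115,.0425,a),((.5535,-.1965),.25,.021,a),((.5535,-.1965),.115,.0425,w),((.5535,-.1965),.25,.021,w):
    pts=np.array([proj(c,(X[0]+r*np.cos(t),X[1]+r*np.sin(t),z)) for t in np.linspace(0,6.28,60)])
    cv2.polylines(c['frame'],[pts.astype(int)],True,(0,0,255),1)
cv2.imwrite('pics/i.png',np.hstack([cv2.resize(a['frame'][80:330,190:400],(378,450)),cv2.resize(w['frame'],(420,315+135))]))
```

```text
[ 0.5528 -0.1971  0.3701] [-0.0004 -0.0093 -0.0147 -0.      0.0005 -0.0001] [-0.2138 -0.0056  0.1766]
```

View pics/i.png

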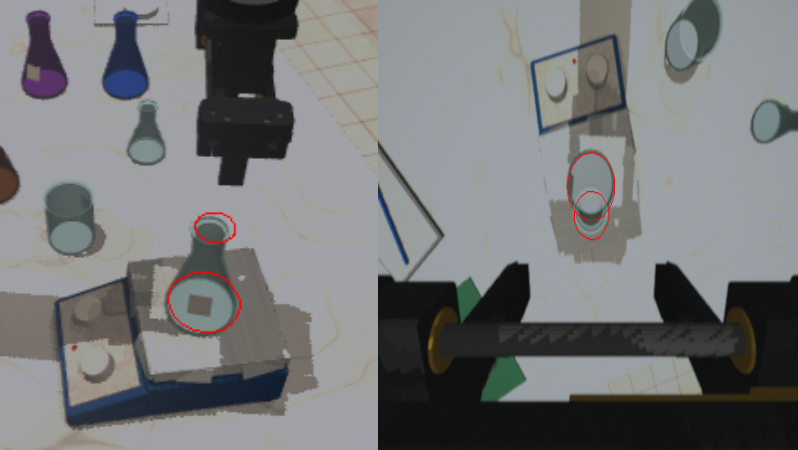

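The flask stands upright near the middle of the plate, within a few mm of the predicted circles. The small flask and beaker are standing, and the gripper is clear.

```bash
python3 -c "
from bench import robot
print(robot.finish_job())"
```

```text
the job is handed in; nothing more can be done
None
```

I gripped the large clear flask by its neck, carried it at bystander-clearing height to the stirrer, lowered it until it touched the plate, let go and backed straight up. I then handed the job in, at about 14 s of the 38 s allowed.

**Last checks:**
- The side and wrist views show the flask upright within a few mm of the plate centre, which I measured at about (0.553, -0.196).
- The small flask and the beaker are still standing where they were. I judged this by eye and did not re-measure them.
- The gripper is open and about 0.1 m above the flask, and the force reading is near zero.

**What disagreed or went off:**
- The wrist force did not show the touchdown. I took contact from the height stopping at 0.210 m, as expected, and from the weight dropping off the reading.
- The gripped opening read 39 mm, although the neck is listed as 36 mm.
- The flask tilted about 1–2° during carrying and lowering. I levelled it before letting go.

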